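# Find the heavy side of a grinding wheel on the balancing stand

## Robot

A 6-joint arm with a two-finger parallel gripper is mounted at the origin on the work surface; the furniture and walls round the work are solid. World frame = base frame: x ahead of the robot, y to its left, z up, the work surface at z = 0. Lengths are in m, angles in degrees, forces in N, time in s.
With the tool pointing down it reaches from about 0.35 to 0.975 m from the base axis. Payload 4.9 kg.
Tool frame: the origin (TCP) lies at the very end of the fingers, on their centre line; the grasp point (between the pads) lies bot.grip_point_offset behind it (bot.grip_point_offset is the distance from the TCP to the grasp point, in m); z points along the fingers, y is the line along which they close (so a half turn about z gives the same grasp; the last joint's range is limited). The gripper opens to 85 mm and grips with 20 to 120 N. Pads are 22 mm wide; open, the fingers measure 114 mm over their backs; the gripper's body (76 mm by 85 mm) begins 54 mm behind the grasp point. The pads swing forward as they close: fully open they stand 13 mm farther back than shut.
Start: joints at [68.354, 3.019, 92.412, -0, 84.569, -6.818], TCP at [0.16, 0.604, 0.231] pointing down, gripper open.
Joint ranges: [-172.51, 172.51], [-57.92, 126.97], [3.15, 148.05], [-58.71, 238.71], [5.1, 150.11], [-179.66, 179.66]. Speed limits (degrees/s): [147.25, 147.25, 180, 180, 180, 180].

## Interface

Orientations are given as [roll, pitch, yaw] about the fixed x, y, z axes, in that order (R = Rz(yaw) Ry(pitch) Rx(roll)).
In Python, from bench import bot gives the robot as it stands. Calls block until the motion is done:
- bot.movep(position, orientation): joint-space move of the TCP to a pose.
- bot.line_to(position, orientation=None, velocity=0.15): straight line of the TCP; orientation=None keeps the orientation; velocity is the mean speed in m/s.
- bot.move_j(angles): joint-space move.
- bot.open_gripper() and bot.grab(grasp_force=None): open the fingers fully, or close them until they stop; grasp_force is the grip in N (None keeps the last).
- bot.hold(seconds).
- bot.inverse_kinematics(position, orientation): joint angles nearest the present ones, or None.
- bot.get_image(name): name is "side" or "top"; returns (picture, depth): 400x640x3 uint8, blue, green, red; 400x640 float32, m along the optical axis (not along the pixel's ray), 0 where there is no reading.
- bot.camera_model(name): a dict with "fovy" (degrees; the focal length in pixels is half the picture's height over the tangent of half this angle, whatever the lens; pixels are square), "cx", "cy" (the principal point, pixels), "k1" (the pictures are not rectified: a ray, as slopes to the right and down, at radius r is drawn at 1 + k1 r^2 times it, then the intrinsics apply), "origin" and "rotation" of the camera in the world. Camera axes: x right, y up, looking along -z (the intrinsics and any distortion apply to the point x, -y, -z); pixel columns grow to the right and rows downward; lengths in m; the calibration is good to about 2 mm. A picture is of the moment at which its call begins. camera_model takes no time and is no camera call.
A pose or a line that the arm cannot do raises bot.IKError and nothing moves.
- bot.close_job(): hands the job in; it is judged then, once.
Readings, each from a call of its own:
- bot.get_time(): time.
- bot.get_joint_positions(): joint angles.
- bot.get_joint_vel(): joint speeds.
- bot.get_effort(): joint torques, N m.
- bot.get_eef_pos(): TCP position.
- bot.get_tool_rot(): TCP orientation.
- bot.get_ft_force(): force on the tool from outside, world axes, zero at the start.
- bot.get_moment(): the same for the moment, N m.
- bot.get_gripper_width(): finger opening in m.
- bot.get_gripper_force(): force on a finger pad.
Only numpy, scipy, OpenCV 4.12 (cv2) and the standard library are available. Lean on these libraries where they do the work, as an engineer would, in place of code of your own. Each camera call takes 0.05 s, during which the arm holds its last target. There are 200 camera calls.

## Task

A newly flanged grinding wheel sits on the balancing stand: find its heavy side by taking it by the rim, turning that side well up and letting the wheel roll down to rest by itself, as often and from whichever sides you need. The bearings drag, so the wheel stops well short of the bottom on the side it rolls down from, and the true heavy side lies midway between where it stops from the left and from the right. Finish gripping the wheel still by its rim with the heavy side straight down, ready for the balance weights (do not let go at the end), and leave the loose things on the bench where they lie.

Things in the scene. Friction and masses are not known exactly. Their poses are not given: they have to be found in the camera images.
- stand: Grey cast balancing stand, base 200 x 230 mm, fixed to the bench. Origin: middle of its underside, z up; x axis parallel to the wheel's axle, which lies 128 mm above the origin. The wheel is midway between two dark bearing blocks, 154 mm high, 53 to 75 mm either side of the wheel's mid-plane, reaching 40 mm either side of the axle.
- wheel_centre (a point): Centre of the white grinding wheel, on its axle: 176 mm diameter, 25 mm thick, steel flanges 72 mm across on both faces, so the outer 50 mm of the faces is bare and can be pinched across the thickness from above. Its x axis lies along the axle, as the stand's does. The wheel turns freely, all the way round, between opened fingers.
- wheel (a joint): Angle of the wheel about the stand's x axis, rad, without end stops: 0 when the ink line is at the top; grows as the top of the wheel moves towards the stand's -y side. Bearing drag about 0.06 N m, dry, the same both ways, and a little damping; the heavy side pulls with 0.1 to 0.15 N m when level with the axle.
- wheel_mark (a point): Point on the black ink line (radial, on both faces and over the rim), 75 mm from the axle. The line does not tell where the heavy side is: that differs each time and nothing shows it. Let go with its heavy side well up, the wheel rolls down within 3 s (it may still do so at the start) and stops 20 to 40 degrees short of the bottom; that near straight down, or straight up, it stays put.
- spanner: Loose steel spanner 193 mm long lying on the bench; leave it alone.
- marker: Loose marker pen 131 mm long lying on the bench; leave it alone.
- bearing: Loose ball bearing, 47 mm across, 14 mm high, on the bench; leave it alone.

How it is judged:
By the outcome, as a careful person would: the job done as asked, in the order asked, and still so for the second after the job is handed in, while the arm keeps its last pose, push and grip.
It also fails if it takes over 67 s, if anything falls off the work surface, if the arm or the gripper's body presses on something with over 40 N, if the wrist force passes 120 N, or if a joint passes its speed limit or range.

## Working session

There is one attempt and no reset: what is moved stays moved. The work goes in short steps, each a Python script; the robot and the scene stay as the last script left them, time stands still between calls to the robot, and variables do not carry over. Pictures are saved under pics/ and viewed, at most 10 in all, crops included, and the job is handed in when it is done.

```bash
mkdir -p pics; python3 - <<'E'
from bench import bot
import cv2
for n in("side","top"):
    im,d=bot.get_image(n); cv2.imwrite(f"pics/{n}0.png",im); m=bot.camera_model(n); print(n,m)
print(bot.get_time(),bot.grip_point_offset,bot.get_tool_rot())
E
```

```text
side {'fovy': 49.8811928268329, 'cx': 319.44568620118235, 'cy': 192.86087314120374, 'k1': 0.009837654237871179, 'origin': array([ 0.25743288, -0.71703933,  0.58216334]), 'rotation': array([ 58.0977963 ,   0.84047773, -23.30675418])}
top {'fovy': 44.67300444824751, 'cx': 321.4581108592036, 'cy': 196.5428087782927, 'k1': -0.03146164691735445, 'origin': array([ 0.36247499, -0.02142657,  1.1179881 ]), 'rotation': array([ 12.02569929,   0.21745742, -97.25271541])}
0.1 0.0187 [-1.79895385e+02 -1.29978027e-02  1.65172332e+02]
```

View pics/side0.png

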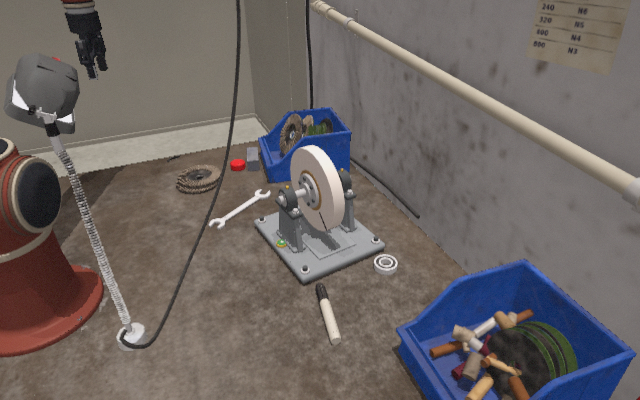

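View pics/top0.png

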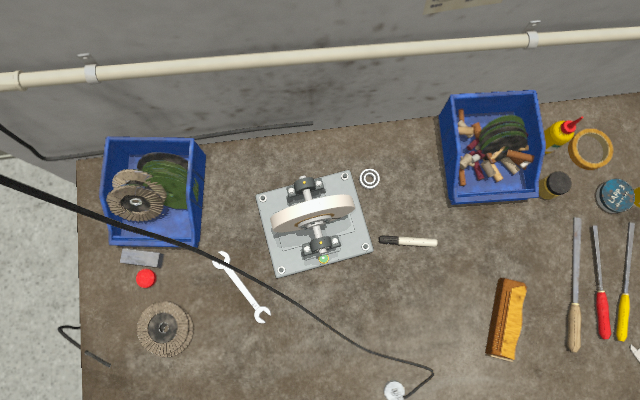

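Side view: the wheel is around (318,188), with the ink line low near (325,220). Top view: the stand plate is at about (315,225) with the wheel rim running (272,222) to (354,207). I'll enlarge both.

```bash
cat > h.py <<'E'
import numpy as np, cv2
from scipy.spatial.transform import Rotation as Ro
from bench import bot
def cam(n):
    m=bot.camera_model(n); f=200/np.tan(np.radians(m['fovy']/2))
    return m,f,Ro.from_euler('xyz',m['rotation'],degrees=True).as_matrix(),np.array(m['origin'])
def ray(n,uv):
    m,f,R,o=cam(n); uv=np.atleast_2d(np.array(uv,float))
    s=(uv-[m['cx'],m['cy']])/f; r=s.copy()
    for _ in range(10): r=s/(1+m['k1']*(r**2).sum(1,keepdims=True))
    return o,np.c_[r[:,0],-r[:,1],-np.ones(len(r))]@R.T   # depth-1 rays
def proj(n,P):
    m,f,R,o=cam(n); c=(np.atleast_2d(P)-o)@R
    r=np.c_[c[:,0],-c[:,1]]/-c[:,2:]; r=r*(1+m['k1']*(r**2).sum(1,keepdims=True))
    return r*f+[m['cx'],m['cy']]
def onz(n,uv,z):
    o,d=ray(n,uv); return o+d*((z-o[2])/d[:,2:])
def tri(us,ut):
    A=np.zeros((3,3));b=np.zeros(3)
    for n,uv in(("side",us),("top",ut)):
        o,d=ray(n,uv); d=d[0]/np.linalg.norm(d[0]); M=np.eye(3)-np.outer(d,d); A+=M;b+=M@o
    return np.linalg.solve(A,b)
E
python3 - <<'E'
import cv2,numpy as np
s=cv2.imread("pics/side0.png")[135:285,240:400]; t=cv2.imread("pics/top0.png")[160:290,240:400]
cv2.imwrite("pics/s1.png",cv2.resize(s,None,fx=4,fy=4,interpolation=2)[:600,:]); cv2.imwrite("pics/t1.png",cv2.resize(t,None,fx=4,fy=4,interpolation=2))
E
```

```text
(no output)
```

View pics/s1.png

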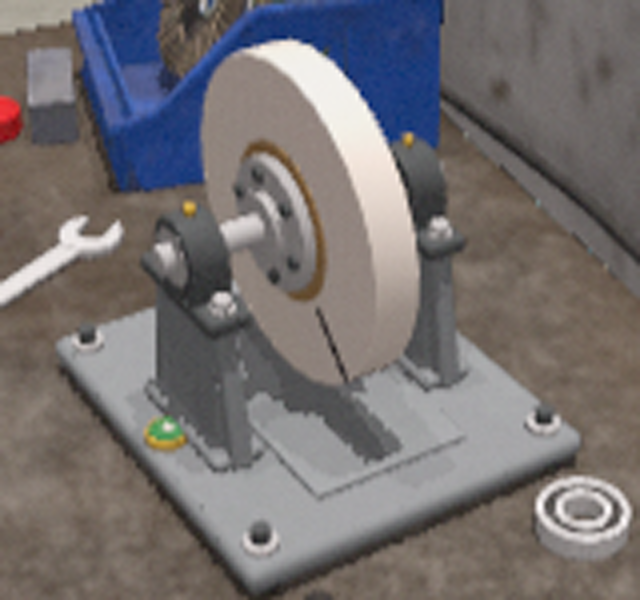

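View pics/t1.png

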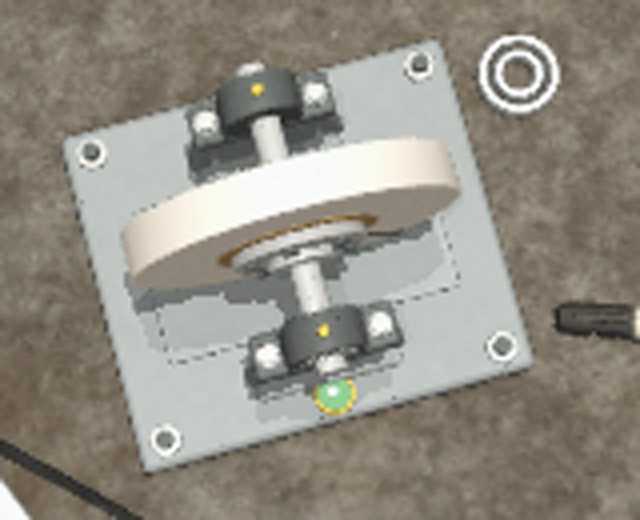

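Side crop: nipples at crop (189,209) and (408,139), ink line from (317,308) to (347,380). Top crop: nipples at (323,330) and (257,89), plate corners at (65,140), (438,40), (530,365) and (147,470).

```bash
python3 - <<'E'
from h import *
np.set_printoptions(precision=4,suppress=True)
S=lambda p:((np.array(p)+.5)/4-.5+[240,135]); T=lambda p:((np.array(p)+.5)/4-.5+[240,160])
a=tri(S((189,209)),T((323,330))); b=tri(S((408,139)),T((257,89)))
print("nipples",a,b,b-a,np.linalg.norm(b-a)); print("mid",(a+b)/2, "yaw",np.degrees(np.arctan2(*(b-a)[1::-1])))
c=[onz("top",T(p),0.015)[0] for p in((65,140),(438,40),(530,365),(147,470))]; print(np.array(c),np.mean(c,0))
print([np.linalg.norm(c[i]-c[(i+1)%4]) for i in range(4)])
cs=[onz("side",S(p),0.015)[0] for p in((57,345),(255,590),(580,435))]; print(np.array(cs))
for p in((0,1),(3,2)): d=c[p[1]]-c[p[0]]; print(np.degrees(np.arctan2(d[1],d[0])))
for p in((0,3),(1,2)): d=c[p[1]]-c[p[0]]; print(np.degrees(np.arctan2(d[1],d[0])))
# loose things
print("bearing",tri(S((583,508)),T((519,73))),"marker",onz("top",[(380,240),(437,243)],.01),"spanner",onz("top",[(220,258),(264,318)],.005))
E
```

```text
nipples [ 0.4764 -0.0301  0.1501] [ 0.6033 -0.0123  0.1506] [0.1269 0.0178 0.0006] 0.12812943505653074
mid [ 0.5399 -0.0212  0.1504] yaw 8.00585503668657
[[ 0.6199  0.1035  0.015 ]
 [ 0.6519 -0.1194  0.015 ]
 [ 0.4568 -0.1448  0.015 ]
 [ 0.4258  0.0766  0.015 ]] [ 0.5386 -0.021   0.015 ]
[np.float64(0.22518476119672828), np.float64(0.19673132957700046), np.float64(0.22358283473443957), np.float64(0.19604416861679858)]
[[ 0.4276  0.0748  0.015 ]
 [ 0.4578 -0.1548  0.015 ]
 [ 0.6552 -0.1174  0.015 ]]
-81.85405932712663
-82.02663102809389
-172.11300241057563
-172.57895477413123
bearing [ 0.628  -0.1644  0.0117] marker [[ 0.4795 -0.1669  0.01  ]
 [ 0.456  -0.2951  0.01  ]] spanner [[0.4854 0.2006 0.005 ]
 [0.3403 0.1146 0.005 ]]
```

```bash
cat >> h.py <<'E'
YAW=np.radians(8.0); C=np.array([.5397,-.0211,.128])
a=np.array([np.cos(YAW),np.sin(YAW),0]); u=np.array([-np.sin(YAW),np.cos(YAW),0]); z=np.array([0,0,1.])
def pose(th,r,flip=1):  # th deg: 0 top, + towards u (robot's left); r = radius of TCP
    t=np.radians(th); e=np.sin(t)*u+np.cos(t)*z; y=flip*a; R=np.c_[np.cross(y,-e),y,-e]
    return C+r*e, Ro.from_matrix(R).as_euler('xyz',degrees=True)
def ang(p): # deg from top, + towards u
    d=p-C; return np.degrees(np.arctan2(d@u,d@z))
def face(uv,off=-.0125): # side view pixel onto the near face -> angle, radius
    o,d=ray("side",uv); P=o+d*(((C+off*a-o)@a)/(d@a))[:,None]
    return [(round(float(ang(p)),1),round(float(np.linalg.norm((p-C)-((p-C)@a)*a)),4)) for p in P]
E
python3 - <<'E'
from h import *
np.set_printoptions(precision=3,suppress=True)
S=lambda p:((np.array(p)+.5)/4-.5+[240,135])
print("ink",face([S((317,308)),S((347,380))]))
print("rim check",face([S((285,42)),S((205,120)),S((265,330))]))
for f in(1,-1):
  for th in range(-90,91,15):
    q=bot.inverse_kinematics(*pose(th,.055,f)); print(f,th,None if q is None else np.array(q))
im,d=bot.get_image("top"); im2,ds=bot.get_image("side")
for n,D,px in(("top",d,[(60,205),(120,220),(200,243),(250,272),(300,303),(350,343),(150,145),(200,190),(450,120)]),("side",ds,[(237,60),(230,130),(215,190),(190,265),(290,10),(309,60)])):
  o,r=ray(n,px)
  for p,k in zip(px,r):
    w=D[p[1]-3:p[1]+4,p[0]-3:p[0]+4]; w=w[w>0]; print(n,p,o+k*w.min() if len(w) else None)
cv2.imwrite("pics/s2.png",im2); print(np.abs(im2.astype(int)-cv2.imread("pics/side0.png"))[135:260,280:350].max(),bot.get_time())
E
```

```text
ink [(-134.2, 0.0496), (-134.2, 0.0888)]
rim check [(-5.9, 0.1032), (74.8, 0.0808), (166.2, 0.0835)]
1 -90 [-37.234  37.117  90.762  58.241 124.084 -47.846]
1 -75 [-36.55   28.24   93.115  50.195 116.359 -47.22 ]
1 -60 [-34.454  19.269  95.818  42.362 108.507 -45.198]
1 -45 [-30.828  10.662  98.702  34.084 100.592 -41.609]
1 -30 [-25.536   2.998 101.581  24.663  92.829 -36.129]
1 -15 [-18.545  -3.023 104.259  13.426  85.713 -28.37 ]
1 0 [-10.135  -6.654 106.544   0.     80.11  -18.135]
1 15 [ -1.04   -7.305 108.258 -15.203  77.088  -5.879]
1 30 [  7.681  -4.77  109.258 -30.829  77.329   7.09 ]
1 45 [ 15.052   0.683 109.456 -45.328  80.68   19.227]
1 60 [ 20.484   8.437 108.836 -57.91   86.404  29.596]
1 75 None
1 90 None
-1 -90 [-37.234  37.117  90.762  58.241 124.084 132.154]
-1 -75 [-36.55   28.24   93.115  50.195 116.359 132.78 ]
-1 -60 [-34.454  19.269  95.818  42.362 108.507 134.802]
-1 -45 [-30.828  10.662  98.702  34.084 100.592 138.391]
-1 -30 [-25.536   2.998 101.581  24.663  92.829 143.871]
-1 -15 [-18.545  -3.023 104.259  13.426  85.713 151.63 ]
-1 0 [-10.135  -6.654 106.5
[... 265 characters left out ...]
404]
-1 75 None
-1 90 None
top (60, 205) [0.469 0.192 0.713]
top (120, 220) [0.474 0.187 0.599]
top (200, 243) [0.523 0.24  0.021]
top (250, 272) [0.424 0.095 0.295]
top (300, 303) [0.363 0.023 0.172]
top (350, 343) [ 0.27  -0.064  0.087]
top (150, 145) [0.743 0.317 0.094]
top (200, 190) [0.632 0.218 0.073]
top (450, 120) [ 0.706 -0.342  0.122]
side (237, 60) [0.443 0.126 0.361]
side (230, 130) [0.401 0.072 0.243]
side (215, 190) [0.346 0.012 0.153]
side (190, 265) [ 0.269 -0.088  0.072]
side (290, 10) [1.085 1.616 0.198]
side (309, 60) [0.762 0.549 0.224]
113 0.2<sys>:0: UserWarning: Gimbal lock detected. Setting third angle to zero since it is not possible to uniquely determine all angles.
```

```bash
cat >> h.py <<'E'
from scipy.ndimage import map_coordinates, median_filter
def ink(im, off=-.0125):
    g=cv2.cvtColor(im,cv2.COLOR_BGR2GRAY).astype(float); A=np.arange(-180,180,.5); r=np.arange(.048,.084,.002)
    t=np.radians(A)[:,None,None]; P=C+off*a+r[None,:,None]*(np.sin(t)*u+np.cos(t)*z)
    uv=proj("side",P.reshape(-1,3)); v=map_coordinates(g,[uv[:,1],uv[:,0]],order=1).reshape(len(A),-1)
    dip=np.median(median_filter(v,size=(61,1),mode='wrap')-v,axis=1); i=dip.argmax()
    k=np.arange(i-8,i+9)%len(A); w=np.clip(dip[k]-.3*dip[i],0,None); c=A[i]+.5*(w*np.arange(-8,9)).sum()/w.sum()
    return round(float(c),1),round(float(dip[i]))
E
python3 - <<'E'
from h import *
for f in("side0","s2"): print(ink(cv2.imread(f"pics/{f}.png")))
# cable clearance aid: FK geometry unknown -> check IK of transit poses
for p in([.12,.34,.40],[.30,.20,.40],[.36,.0,.42],[.5,-.06,.42]):
    print(p,bot.inverse_kinematics(p,pose(0,.055)[1]))
print(pose(0,.055),pose(-75,.06),pose(15,.06))
E
```

```text
(-134.9, 58)
(-143.6, 58)
[0.12, 0.34, 0.4] [ 5.86839955e+01 -3.69401154e+01  1.08635429e+02 -2.54444375e-14
  1.08304686e+02  5.06839955e+01]
[0.3, 0.2, 0.4] [ 2.18140978e+01 -3.69401154e+01  1.08635429e+02 -2.54444375e-14
  1.08304686e+02  1.38140978e+01]
[0.36, 0.0, 0.42] [-11.89455017 -36.49039551 106.48818051   0.         110.002215
 -19.89455017]
[0.5, -0.06, 0.42] [-15.31574971 -15.94244987  92.2396716    0.         103.70277827
 -23.31574971]
(array([ 0.5397, -0.0211,  0.183 ]), array([180.,   0.,  98.])) (array([ 0.54776585, -0.07849153,  0.14352914]), array([180., -75.,  98.])) (array([ 0.53753876, -0.00572199,  0.18595555]), array([180.,  15.,  98.]))
```

The wheel is rolling at the start (ink at -135°, then -144°). A cable hangs at about (0.42–0.47, 0.1–0.19), so I'll retract and pass inside it.

```bash
python3 - <<'E'
from h import *
np.set_printoptions(precision=2,suppress=True)
o=pose(0,.05)[1]
bot.movep([.12,.34,.40],o); print(bot.get_time(),bot.get_ft_force())
q=np.array(bot.get_joint_positions()); d=-15-q[0]; q[0]+=d; q[5]+=d; bot.move_j(q); print(bot.get_time(),bot.get_eef_pos(),bot.get_ft_force())
im,_=bot.get_image("side"); print(ink(im))
bot.movep(pose(0,.25)[0],o); print(bot.get_time(),bot.get_eef_pos(),bot.get_ft_force())
im,D=bot.get_image("side"); print(ink(im)); cv2.imwrite("pics/s3.png",im); im2,_=bot.get_image("top"); 
cv2.imwrite("pics/c3.png",np.hstack([cv2.resize(im[20:290,200:440],None,fx=1.6,fy=1.6),cv2.resize(im2[50:320,180:420],None,fx=1.6,fy=1.6)]))
E
```

```text
1.4 [-1.02  0.21  0.18]
2.9917 [ 0.36 -0.02  0.4 ] [ 1.21 -0.38  0.78]
(-149.0, 64)
3.7917 [ 0.54 -0.02  0.38] [ 0.21 -0.91 -0.08]
(-149.1, 65)
```

View pics/c3.png

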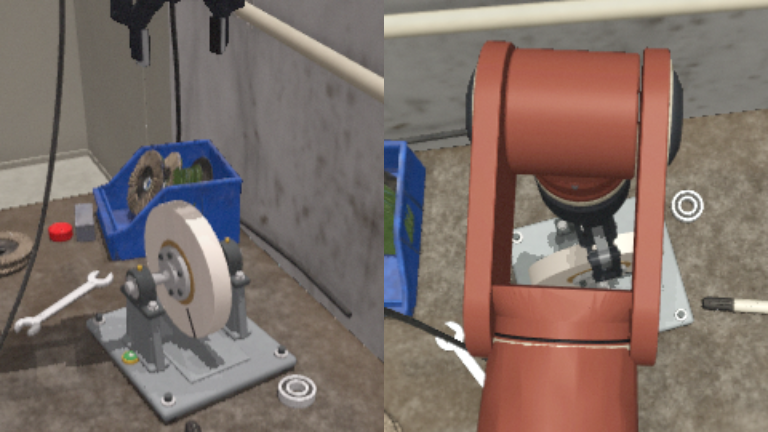

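Crop: the wheel rests with the ink low (about -149°). The fork-shaped forearm is above it, with the cable just left of the fork and the right bin out of view. Next I'll check clearances.

```bash
python3 - <<'E'
from h import *
np.set_printoptions(precision=3,suppress=True)
_,ds=bot.get_image("side"); im,d=bot.get_image("top")
o,r=ray("side",[(400,333),(435,298),(523,266),(620,350),(480,395)])
for (p,k) in zip([(400,333),(435,298),(523,266),(620,350),(480,395)],r):
    w=ds[p[1]-3:p[1]+4,p[0]-3:p[0]+4]; print("bin",p,o+k*w[w>0].min())
vv,uu=np.mgrid[0:400:3,0:640:3]; px=np.c_[uu.ravel(),vv.ravel()]; o,r=ray("top",px); P=o+r*d[px[:,1],px[:,0]][:,None]
hsv=cv2.cvtColor(im,cv2.COLOR_BGR2HSV)[px[:,1],px[:,0]]
m=(P[:,2]>.25)&(d[px[:,1],px[:,0]]>0)&(px[:,0]>225)&(px[:,0]<370); P=P[m]; print(len(P),P.min(0),P.max(0))
cab=np.array([[.27,-.064,.087],[.346,.012,.153],[.401,.072,.243],[.424,.095,.295],[.443,.126,.361],[.474,.187,.599],[.469,.192,.713],[.47,.195,.9]])
c=np.vstack([np.linspace(cab[i],cab[i+1],30) for i in range(len(cab)-1)])
from scipy.spatial import cKDTree
for dj in(0,5,10,15,20,25):
    R=Ro.from_euler('z',dj,degrees=True).as_matrix(); D,i=cKDTree(P@R.T).query(c); k=D.argmin(); print(dj,D.min(),c[k],(P@R.T)[i[k]])
print(bot.get_joint_positions())
for th in(0,8,15,20,25,30): print(th,np.array(bot.inverse_kinematics(*pose(th,.055))))
E
```

```text
bin (400, 333) [ 0.536 -0.358  0.057]
bin (435, 298) [ 0.601 -0.348  0.095]
bin (523, 266) [ 0.751 -0.367  0.12 ]
bin (620, 350) [ 0.733 -0.538  0.128]
bin (480, 395) [ 0.597 -0.471  0.024]
4924 [ 0.274 -0.167  0.25 ] [0.804 0.123 0.702]
0 0.005855316934909505 [0.437 0.116 0.341] [0.437 0.122 0.339]
5 0.04290268736377762 [0.44  0.122 0.352] [0.425 0.16  0.339]
10 0.06207381497614245 [0.47  0.191 0.685] [0.475 0.129 0.689]
15 0.019832962461775936 [0.47  0.191 0.689] [0.472 0.171 0.691]
20 0.0011569915599353088 [0.471 0.19  0.666] [0.471 0.19  0.667]
25 0.0005491256470997306 [0.47  0.191 0.682] [0.47  0.19  0.682]
[-10.142 -11.345  92.144  -0.003  99.047 -18.139]
0 [-10.135  -6.654 106.544   0.     80.11  -18.135]
8 [ -5.306  -7.396 107.539  -7.955  78.117 -11.783]
15 [ -1.04   -7.305 108.258 -15.203  77.088  -5.879]
20 [  1.963  -6.81  108.676 -20.448  76.796  -1.554]
25 [  4.882  -5.962 109.01  -25.678  76.878   2.79 ]
30 [  7.681  -4.77  109.258 -30.829  77.329   7.09 ]
```

```bash
cat >> h.py <<'E'
def arc(t0,t1,r=.053,rate=30):
    n=max(1,int(np.ceil(abs(t1-t0)/13)))
    for t in np.linspace(t0,t1,n+1)[1:]:
        p,o=pose(t,r); bot.line_to(p,o,velocity=float(np.radians(rate)*r))
def see(tag,name=None):
    im,_=bot.get_image("side"); print(tag,"t",round(bot.get_time(),2),"ink",ink(im),"ft",np.round(bot.get_ft_force(),1),"w",round(bot.get_gripper_width(),4),"gf",round(bot.get_gripper_force(),1))
    if name: cv2.imwrite(f"pics/{name}.png",im)
E
python3 - <<'E'
from h import *
for t in(-34,-64): bot.movep(*pose(t,.14))
see("pre")
bot.line_to(pose(-64,.053)[0]); see("in")
bot.grab(50); see("grip","s4")
E
python3 -c "
import cv2;im=cv2.imread('pics/s4.png');cv2.imwrite('pics/s4c.png',cv2.resize(im[60:310,230:500],None,fx=2.4,fy=2.4))"
```

```text
pre t 5.22 ink (-149.1, 70) ft [ 1.1 -0.3 -0.2] w 0.0854 gf 0.0
in t 6.01 ink (-149.0, 69) ft [-0.1  0.1  0.2] w 0.0854 gf 0.0
grip t 6.64 ink (-149.0, 68) ft [-7.9 -6.4  2. ] w 0.0244 gf 52.0
```

View pics/s4c.png

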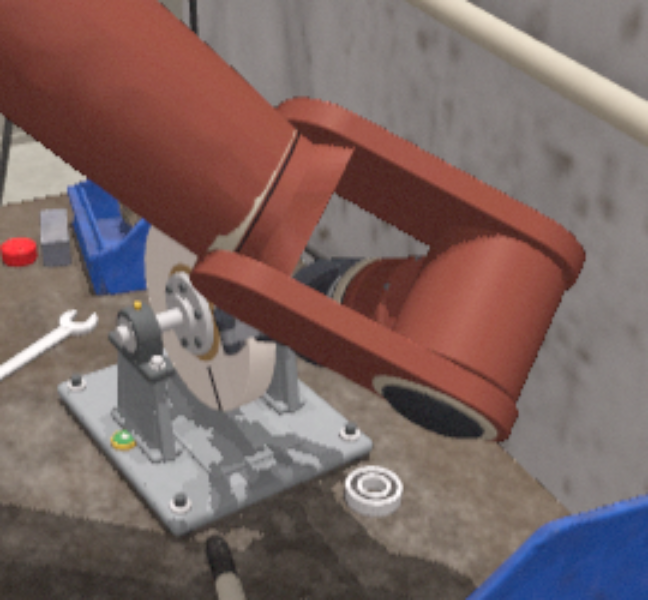

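The fingers grip the rim on the right, the ink at crop (213,385) is unobstructed, and the arm is clear of the bench and bin. Next: raise the heavy side on the right, then release.

```bash
python3 - <<'E'
from h import *
arc(-64,6); see("raised","s5")
bot.open_gripper(); see("open")
for i in range(4): bot.hold(.8); see("roll")
E
```

```text
raised t 9.94 ink (-81.1, 86) ft [-12.2  -2.6   5.3] w 0.0241 gf 51.9
open t 10.61 ink (-135.6, 60) ft [-0.6  0.7  0.3] w 0.0855 gf 0.0
roll t 11.46 ink (-149.4, 59) ft [ 0.7 -0.6 -0.4] w 0.0856 gf 0.0
roll t 12.31 ink (-149.3, 59) ft [ 0.2 -0.2  1. ] w 0.0853 gf 0.0
roll t 13.16 ink (-149.3, 58) ft [-0.4  0.9 -0.4] w 0.0855 gf 0.0
roll t 14.01 ink (-149.3, 59) ft [0.2 0.2 0. ] w 0.0853 gf 0.0
```

```bash
python3 - <<'E'
from h import *
bot.grab(50); arc(6,-46); see("past bottom"); bot.open_gripper(); bot.hold(.3); see("open")
arc(-46,10,rate=60); bot.grab(50); see("grip"); arc(10,-66); see("raised left","s6")
bot.open_gripper(); 
for i in range(4): bot.hold(.8); see("roll")
cv2.imwrite("pics/s7.png",bot.get_image("side")[0])
E
```

```text
past bottom t 16.98 ink (159.0, 90) ft [-8.5 -4.5  5.1] w 0.0242 gf 54.4
open t 17.94 ink (160.9, 89) ft [0.5 0.1 0.4] w 0.0853 gf 0.0
grip t 20.28 ink (160.9, 81) ft [-11.3  -1.4   6.1] w 0.0245 gf 54.3
raised left t 23.78 ink (84.0, 76) ft [-6.9 -4.7  2. ] w 0.0245 gf 54.2
roll t 25.25 ink (164.1, 87) ft [ 0.1 -0.1  0.1] w 0.0852 gf 0.0
roll t 26.1 ink (164.1, 87) ft [-0.3 -0.2  0.8] w 0.0852 gf 0.0
roll t 26.95 ink (164.1, 87) ft [-0.1 -0.3  0.5] w 0.0853 gf 0.0
roll t 27.8 ink (164.1, 87) ft [ 0.1  0.3 -0. ] w 0.0853 gf 0.0
```

Right rest has the ink at 210.7°, left rest at 164.1°. The right release was only about 91° up, so I'll repeat it from higher.

```bash
python3 - <<'E'
from h import *
bot.grab(50); arc(-66,-20); see("past bottom"); bot.open_gripper(); bot.hold(.3); see("open")
arc(-20,-68,rate=60); bot.grab(50); see("grip"); arc(-68,12); see("raised right")
bot.open_gripper(); 
for i in range(4): bot.hold(.8); see("roll")
E
```

```text
past bottom t 30.62 ink (-150.3, 64) ft [-9.8 -2.9  3.3] w 0.0245 gf 52.0
open t 31.58 ink (-150.3, 63) ft [ 0.5 -0.   0.2] w 0.0853 gf 0.0
grip t 33.65 ink (-150.5, 66) ft [-8.7 -4.3  3.3] w 0.0244 gf 52.3
raised right t 37.43 ink (-73.0, 98) ft [-11.1  -2.    5.2] w 0.0243 gf 52.1
roll t 38.9 ink (-149.5, 62) ft [0.1 0.6 0.1] w 0.0854 gf 0.0
roll t 39.75 ink (-149.4, 60) ft [ 0.2  0.9 -1.1] w 0.0853 gf 0.0
roll t 40.6 ink (-149.5, 60) ft [-0.6 -0.2 -0.6] w 0.0856 gf 0.0
roll t 41.45 ink (-149.4, 60) ft [ 0.6 -0.6  0.5] w 0.0856 gf 0.0
```

```bash
python3 - <<'E'
from h import *
bot.grab(50); arc(12,-11.2,rate=20); bot.hold(.5); see("final"); im,_=bot.get_image("side"); print(ink(im))
c=proj("side",[C-.0125*a+.075*(np.sin(np.radians(t))*u+np.cos(np.radians(t))*z) for t in(-172.7,164.1,-149.4)]); print(c)
cv2.imwrite("pics/fin.png",cv2.resize(im[130:270,240:400],None,fx=4,fy=4,interpolation=2))
E
```

```text
final t 44.03 ink (-172.2, 75) ft [-10.   -1.9   6.2] w 0.0243 gf 54.3
(-172.1, 78)
[[312.7458792  221.33715706]
 [305.61661847 213.58365072]
 [319.76433836 224.33785798]]
```

View pics/fin.png

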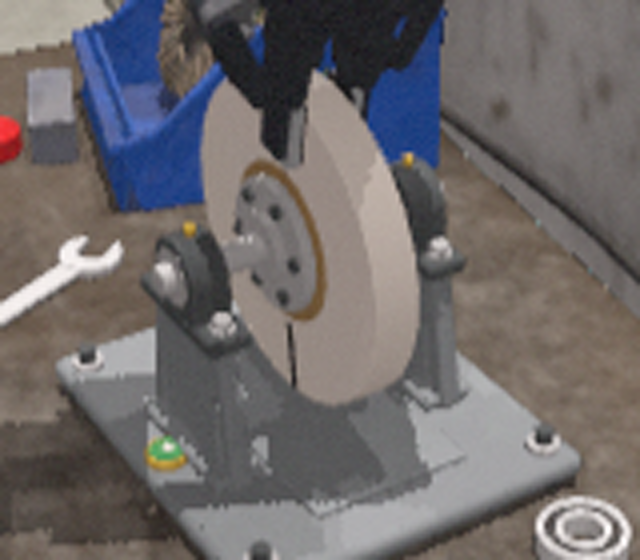

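The final crop shows the ink at about (291,355), within 0.6° of the target, the rim gripped at the top, and the spanner and bearing undisturbed. Handing in.

```bash
python3 -c "
from bench import bot; print(bot.close_job())"
```

```text
the job is handed in; nothing more can be done
None
```

I rolled the wheel down from both sides and handed the job in at about 44 s, with the rim still gripped and the measured heavy side within about 0.6° of straight down; the loose things were left alone.

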